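# Step the biscuit plate under the filler, draw the plunger to its pointer and hold

### The arm

A 7-joint arm with a two-finger parallel gripper is mounted at the origin on the work surface. World frame = base frame: x ahead of the robot, y to its left, z up, the work surface at z = 0. Lengths are in mm, angles in rad, forces in N, time in s.
With the tool pointing down it reaches from about 400 to 875 mm from the base axis. Payload 4.4 kg.
Tool frame: the origin (TCP) lies midway between the tips of the shut fingers; the grasp point (between the pads) lies 19 mm behind it (ctrl.pinch_z is the distance from the TCP to the grasp point, in mm); z points along the fingers, y is the line along which they close (so a half turn about z gives the same grasp; the last joint's range is limited). The gripper opens to 85 mm and grips with 20 to 120 N. Pads are 22 mm wide; open, the fingers measure 114 mm over their backs; the gripper's body (76 mm by 85 mm) begins 54 mm behind the grasp point. The pads swing forward as they close: fully open they stand 13 mm farther back than shut.
Start: joints at [-1.223, 0.628, 0.038, 1.517, -0.027, 0.996, -0.02], TCP at [261.338, 595.164, 231.313] pointing down, gripper open.
Joint ranges: [-3.06, 3.06], [-0.37, 2.12], [-1.25, 1.32], [0.18, 2.47], [-1.1, 4.24], [0.23, 1.98], [-2.94, 2.94]. Speed limits (rad/s): [2.57, 2.57, 3.14, 3.14, 3.14, 3.14, 3.14].

### API

Orientations are given as [roll, pitch, yaw] about the fixed x, y, z axes, in that order (R = Rz(yaw) Ry(pitch) Rx(roll)).
In Python, from cell import read_state, cams, order, ctrl gives the robot as it stands.
- The arm moves only by the tool move_arm, never from a script. Its argument "targets" is text: rows parted by semicolons, each of 7 numbers parted by spaces: the gripper's target within -1 to 1 (fully open at 1, half-way at 0, shut at -1), then the shift along the tool's x, y, z in cm, then the turn, a rotation vector about the tool's x, y, z in degrees. A call has 1 to 5 rows; each row shifts and turns the commanded pose from where the row before left it, along the tool's axes as they then stand; what a row does not reach is not made up. A row lasts 1/12 s, in which the tool goes at most 41.7 mm and 7.16 degrees, less where a joint would pass 70% of its speed; a pose out of reach is approached as far as the arm can. A call with a gripper value outside its range is refused whole. The fingers move at their own pace and stop on an object; the grip force is fixed at half the most. Time passes only in rows, so rows that do not move let the fingers close. It gives the time, the measured TCP pose, the force, the opening and the grip force at its end, in the units of the state.
- read_state(): the state, without advancing time (a new reading comes with each control period).
- cams.get_image(name): name is "side" or "top" or "wrist"; returns a dict with "color" (420x560x3 uint8, red, green, blue), "fovy" (degrees; the focal length in pixels is half the picture's height over the tangent of half this angle, whatever the lens; pixels are square), "cx", "cy" (the principal point, pixels), "rvec" (rotation vector, rad) and "tvec" (3), from world to camera coordinates, as OpenCV has them. Camera axes: x right, y down, z forward; pixel columns grow to the right and rows downward; lengths in mm; the calibration is good to about 2 mm. The wrist camera is an equidistant fisheye: a pixel r from the principal point sees the ray r / f radians off the axis. A picture is of the moment at which its call begins. There is no depth.
- order.finish_job(): hands the job in; it is judged then, once.
The state is a dict: "clock": time; "qpos": joint angles; "qd": joint speeds; "tau": joint torques, N m; "eef_pos": TCP position; "tool_rot": TCP orientation; "force": force on the tool from outside, world axes, zero at the start; "torque": the same for the moment, N m; "width": finger opening in mm; "gripper_force": force on a finger pad.
Only numpy, scipy, OpenCV 4.12 (cv2) and the standard library are available. Lean on these libraries where they do the work, as an engineer would, in place of code of your own. Each camera call takes 0.05 s, during which the arm holds its last target. There are 200 camera calls.

### The job

Get the biscuit filler ready: using its upright knob, slide the biscuit plate so that the round biscuit is centred under the nozzle, rest it there for a second, then slide it on until the square biscuit is centred under the nozzle and leave it there. Then take the plunger by the grip at its top and draw it straight up, without wrenching it sideways, until its collar is level with the dose pointer; do not pull it out of the barrel, do not shift the pointer, and leave the scale, the bag sealer and the jam jar where they are. Finish while still holding the plunger at that height, upright and still: do not let it go.

Things in the scene. Friction and masses are not known exactly. Their poses are not given: they have to be found in the camera images.
- plate_knob (a point): Centre of the upright black knob (22 mm diameter, 42 mm tall, centre half-way up), fixed to the biscuit plate, by which the plate is pushed or pulled. The top of the white tongue it stands on (36 mm wide) is 22 mm below this point.
- plate: The white biscuit plate, 150 mm square, top 45 mm above the bench, with a tongue to -y carrying the knob. It rides on two crossed level slides along this frame's x and y (the station's axes), 50 mm each way from mid-travel; about 2 N per slide moves it and it stays where it is left. It cannot turn or rise. Origin on the bench under the plate's middle.
- round_biscuit (a point): Centre of the top face of the round biscuit (52 mm diameter, 8 mm thick), fixed on the white 150 mm square plate; 34 mm to -x and 34 mm to -y of the plate's middle. The knob is 140 mm to -y of the plate's middle (plate's own axes).
- square_biscuit (a point): Centre of the top face of the square biscuit (46 x 46 mm, 8 mm thick), fixed on the same plate diagonally opposite the round one, 34 mm to +x and 34 mm to +y of the plate's middle.
- nozzle_tip (a point): Lower end of the fixed steel nozzle under the filler's barrel, pointing straight down, 7 mm above the tops of the biscuits. Rod, bore and nozzle share this vertical axis. The frame's x and y are the station's axes; a column with an arm at +y carries the barrel, its underside 100 mm above the bench.
- bore_mouth (a point): Centre of the mouth of the barrel's bore, 140 mm above the bench, on top of the square aluminium barrel (44 x 44 mm, 66 mm tall, fixed). The round bore is 25 mm wide and 62 mm deep.
- station: The whole fixed filling station: white base 260 x 380 mm, slides, column and overarm at +y, barrel with nozzle, thin pointer post 100 mm from the bore axis at +y (top 206 mm above the bench). Origin under the bore axis on the bench.
- plunger: The loose steel plunger, 0.26 to 0.46 kg, standing in the bore. From the foot upwards: piston 24 mm diameter, 60 mm long, with about 1 mm of play in the bore; collar 40 mm diameter, 6 mm thick, which rests on the barrel at the start; stem 12 mm diameter; black grip. Origin at the piston's foot, z along the rod. It falls back if let go.
- plunger_collar (a point): Centre of the plunger's collar, half-way through its 6 mm thickness, 63 mm above the piston's foot; 3 mm above the bore mouth when fully home.
- plunger_grip (a point): Centre of the plunger's black cylindrical grip (24 mm diameter, 40 mm tall), 82 mm above the collar's centre.
- dose_pointer: The dose pointer: black clamp block 26 x 26 x 14 mm on the thin post, with a flat 4 mm thick steel blade reaching towards the rod. It is already set (20 to 42 mm above the collar's home level), stays by friction and is not to be moved.
- pointer_tip (a point): Tip of the pointer's blade, half-way through its thickness, 26 mm from the bore axis (6 mm clear of the collar's rim as it comes past). Its height is where the centre of the collar has to be.
- scale: Bystander: flat round kitchen scale, 190 mm diameter, 25 mm tall, origin under its centre.
- bag_sealer: Bystander: orange bag-neck sealer with a blue tape roll, 150 mm long, 50 mm wide, 127 mm tall, origin under its centre, long side along its y.
- jam_jar: Bystander: jam jar, 68 mm diameter, 95 mm tall, origin under its centre.

How it is judged:
By the outcome, as a careful person would: the job done as asked, in the order asked, and still so for the second after the job is handed in, while the arm keeps its last pose, push and grip.
It also fails if it takes over 61 s, if anything falls off the work surface, if the arm or the gripper's body presses on something with over 40 N, if the wrist force passes 120 N, or if a joint passes its speed limit or range.

## Working session

There is one attempt and no reset: what is moved stays moved. The work goes in short steps, Python scripts to look and compute and a tool call to move; the robot and the scene stay as the last step left them, time stands still between calls to the robot, and variables do not carry over. Pictures are saved under pics/ and viewed, at most 10 in all, crops included, and the job is handed in when it is done.

Besides the shell and the picture viewer there is one more tool, called after "Request:" as a command line: name --argument value ..., lists and objects as JSON in quotes. move_arm: Moves the arm, as the interface text tells. Its arguments: {"type":"object","properties":{"targets":{"type":"string"}},"required":["targets"]}

```bash
mkdir -p pics
cat > h.py <<'E'
import numpy as np, cv2
from cell import read_state, cams, order, ctrl
def get(n,save=None):
    d=cams.get_image(n)
    if save: cv2.imwrite('pics/'+save,d['color'][:,:,::-1])
    return d
def ray(d,u,v,fish=False):
    f=d['color'].shape[0]/2/np.tan(np.radians(d['fovy'])/2)
    R=cv2.Rodrigues(np.array(d['rvec'],float))[0]; t=np.array(d['tvec'],float)
    p=np.array([u-d['cx'],v-d['cy']])
    if fish:
        r=np.hypot(*p); th=r/f; k=np.sin(th)/max(r,1e-9); c=np.array([p[0]*k,p[1]*k,np.cos(th)])
    else: c=np.array([p[0]/f,p[1]/f,1.])
    w=R.T@c; return -R.T@t, w/np.linalg.norm(w)
def onz(d,u,v,z,fish=False):
    o,w=ray(d,u,v,fish); return o+w*(z-o[2])/w[2]
def tri(rs):
    A=np.zeros((3,3));b=np.zeros(3)
    for o,w in rs:
        P=np.eye(3)-np.outer(w,w);A+=P;b+=P@o
    x=np.linalg.solve(A,b); return x,[np.linalg.norm((np.eye(3)-np.outer(w,w))@(x-o)) for o,w in rs]
def proj(d,X):
    f=d['color'].shape[0]/2/np.tan(np.radians(d['fovy'])/2)
    c=cv2.Rodrigues(np.array(d['rvec'],float))[0]@np.array(X,float)+np.array(d['tvec'],float).ravel()
    return c[0]/c[2]*f+d['cx'],c[1]/c[2]*f+d['cy']
E
python3 - <<'E'
from h import *
a=get('side');b=get('top');c=get('wrist')
for n,d in (('side',a),('top',b),('wrist',c)):
    print(n,d['fovy'],d['cx'],d['cy'],ray(d,d['cx'],d['cy']))
    cv2.imwrite(f'pics/{n}0.png',d['color'][:,:,::-1]); np.save(n+'0.npy',d,allow_pickle=True)
print(read_state())
E
```

```text
side 53.61573717097574 279.286921071247 209.53539968738247 (array([ -44.37729312, -843.70568308,  771.93486814]), array([ 0.4982634 ,  0.71461773, -0.49097361]))
top 48.795775383738615 276.1923148485141 212.09680832473737 (array([ 363.08186293,   22.21072454, 1437.76048854]), array([ 0.14978789,  0.01393148, -0.98862   ]))
wrist 65.70646984690485 282.36510589998755 207.68062305211265 (array([198.91005267, 622.79240079, 372.44667547]), array([ 0.24765491, -0.11037027, -0.96254114]))
{'clock': 0.15, 'qpos': array([-1.22277571,  0.62913719,  0.03849596,  1.51810513, -0.02703182,
        0.99627782, -0.02000407]), 'qd': array([-2.25274930e-03, -3.48958331e-03, -2.82785160e-05, -3.19624294e-03,
       -1.14944182e-03, -3.19390785e-04, -1.43378773e-03]), 'tau': array([ 2.75315309e-03, -5.63795722e+01,  1.22776464e+00, -1.93651879e+01,
        1.11172692e-02,  7.35939131e-03,  6.28039743e-06]), 'eef_pos': array([261.17727621, 594.72919188, 230.60951496]), 'tool_rot': array([-3.14018421e+00,  6.92171580e-06,  2.72771293e+00]), 'force': array([ 0.746838  ,  0.10371638, -0.35285485]), 'torque': array([-0.05034281, -0.02617946, -0.0009048 ]), 'gripper_force': 0.0, 'width': 85.66633282768554}
```

View pics/side0.png

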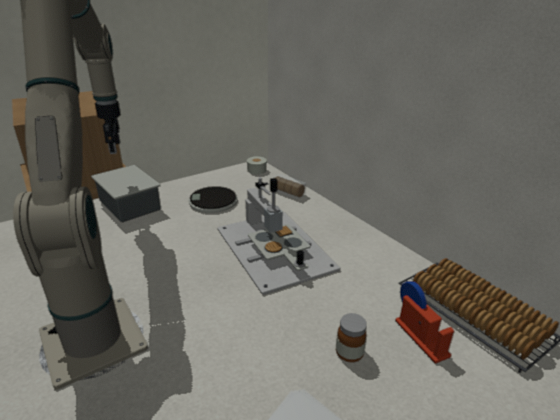

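View pics/top0.png

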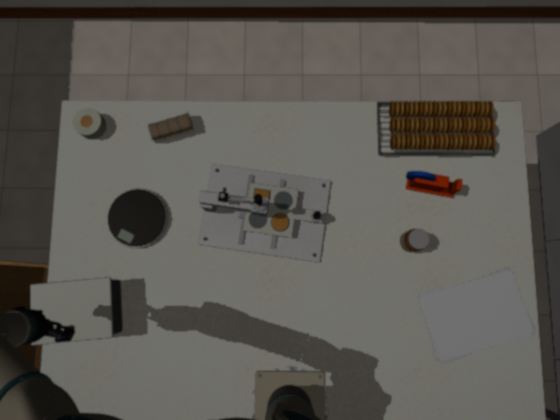

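Run:
```python
from h import *
a=np.load('side0.npy',allow_pickle=True).item();b=np.load('top0.npy',allow_pickle=True).item()
for p in [(214,164),(331,180),(321,261),(199,243)]: print(onz(b,*p,10).round())
print('knob',onz(b,317,215,70).round(), 'grip', onz(b,258,199,225).round())
print('knob tri',tri([ray(b,317,215),ray(a,300,257)]))
print('grip tri',tri([ray(b,258,199),ray(a,274,185)]))
A=cv2.resize(a['color'][150:300,200:350],(600,600),interpolation=3)
B=cv2.resize(b['color'][150:270,190:340],(750,600),interpolation=3)
for n,i in(('sc',A),('tc',B)): cv2.imwrite(f'pics/{n}.png',np.clip(i[:,:,::-1]*1.6,0,255))
```

```text
[733. 241.  10.]
[ 682. -130.   10.]
[428. -96.  10.]
[482. 281.  10.]
knob [562. -80.  70.] grip [582.  88. 225.]
knob tri (array([562.48681994, -80.46880925,  67.96750797]), [np.float64(0.0960708185761473), np.float64(0.0960708185760855)])
grip tri (array([583.09688107,  87.55097501, 223.26546961]), [np.float64(1.0326372063903073), np.float64(1.0326372063906606)])[ WARN:0@0.260] global loadsave.cpp:1063 imwrite_ Unsupported depth image for selected encoder is fallbacked to CV_8U.
```

View pics/sc.png

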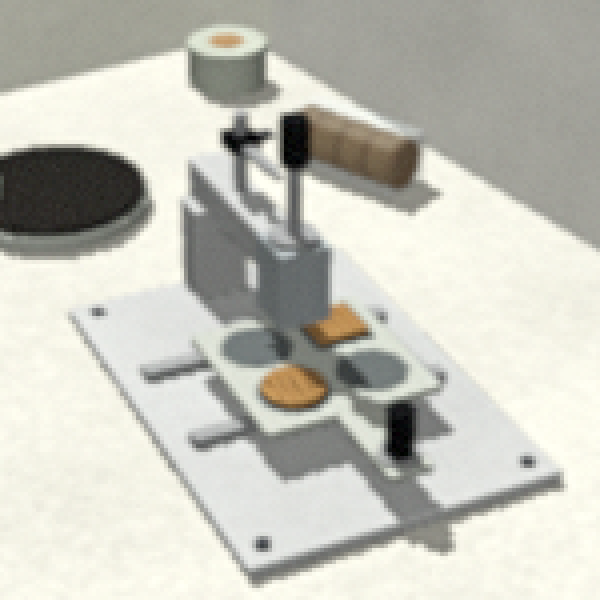

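View pics/tc.png

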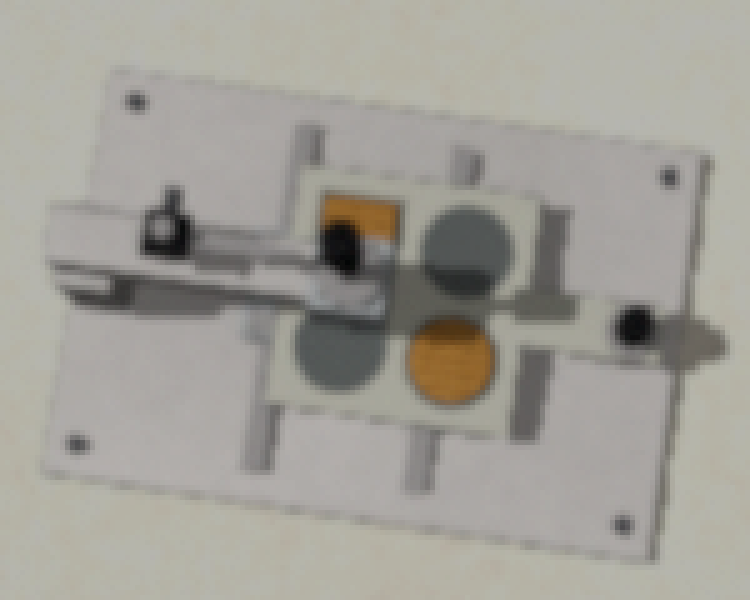

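The side view shows the station mid-bench, with the knob near (300,257) and the plunger grip at (274,185). In the top view the knob is at (317,215), the grip at (258,199), and the station's yaw is about -0.14. Next I move the wrist camera over the station.

Request:
move_arm --targets "1 -2.4 -2.1 -1 0 0 0;1 -2.4 -2.1 -1 0 0 0;1 -2.4 -2.1 -1 0 0 0;1 -2.4 -2.1 -1 0 0 0;1 -2.4 -2.1 -1 0 0 0"

```text
clock: 0.57
eef_pos: [329.3, 449.1, 281.4]
tool_rot: [-3.141, -0.0, 2.728]
force: [1.2, 0.5, 0.2]
width: 85.3
gripper_force: 0.0
```

Request:
move_arm --targets "1 -2.4 -2.1 -1 0 0 0;1 -2.4 -2.1 -1 0 0 0;1 -2.4 -2.1 -1 0 0 0;1 -2.4 -2.1 -1 0 0 0;1 -2.4 -2.1 -1 0 0 0"

```text
clock: 0.98
eef_pos: [396.9, 304.7, 331.7]
tool_rot: [-3.141, -0.0, 2.728]
force: [0.3, 1.0, 0.4]
width: 85.1
gripper_force: 0.0
```

Request:
move_arm --targets "1 -2.4 -2.1 0 0 0 0;1 -2.4 -2.1 0 0 0 0;1 -2.4 -2.1 0 0 0 0;1 -2.4 -2.1 0 0 0 0;1 -2.4 -2.1 0 0 0 0"

```text
clock: 1.4
eef_pos: [464.5, 160.4, 331.3]
tool_rot: [-3.142, -0.0, 2.728]
force: [1.2, 0.3, -0.3]
width: 85.3
gripper_force: 0.0
```

Request:
move_arm --targets "1 -2.4 -2.1 0 0 0 -3.1;1 -2.4 -2.1 0 0 0 -3.1;1 -2.4 -2.1 0 0 0 -3.1;1 -2.4 -2.1 0 0 0 -3.1;1 -2.4 -2.1 0 0 0 -3.1"

```text
clock: 1.82
eef_pos: [547.1, 24.4, 331.2]
tool_rot: [-3.141, -0.001, 3.001]
force: [1.2, -0.2, 0.4]
width: 85.6
gripper_force: 0.0
```

Request:
move_arm --targets "1 0 0 0 0 0 0;1 0 0 0 0 0 0;1 0 0 0 0 0 0"

```text
clock: 2.07
eef_pos: [546.4, 26.7, 330.9]
tool_rot: [3.141, -0.001, 2.998]
force: [-0.8, -0.0, 1.0]
width: 85.3
gripper_force: 0.0
```

Run:
```python
from h import *
d=get('wrist'); np.save('wrist1.npy',d,allow_pickle=True)
cv2.imwrite('pics/w1.png',np.clip(cv2.resize(d['color'],(784,588),interpolation=3)[:,:,::-1].astype(float)*1.6,0,255).astype(np.uint8))
print(ray(d,d['cx'],d['cy'],True),read_state()['eef_pos'])
```

```text
(array([479.16630202,  36.72961423, 472.91958692]), array([ 0.26711729, -0.0379354 , -0.96291706])) [546.21421984  27.38960989 331.01303237]
```

View pics/w1.png

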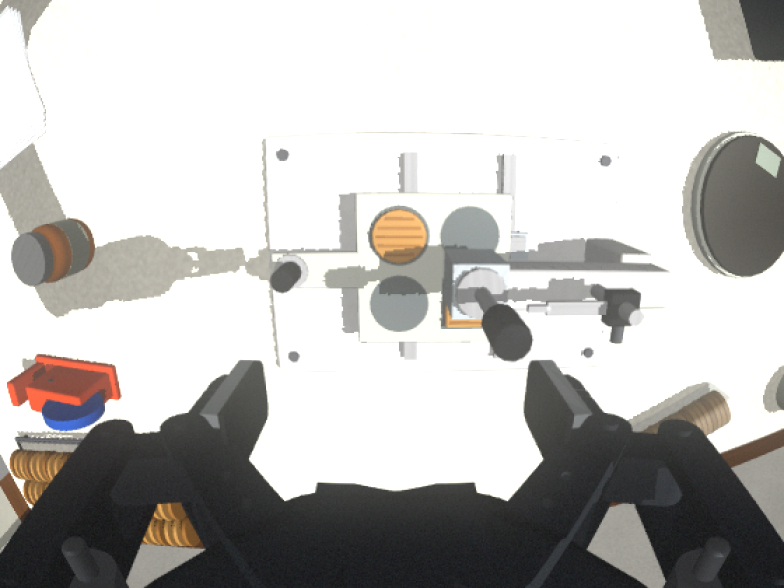

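The wrist view shows (in 784-px picture coordinates) the knob at (287,272), the round biscuit at (399,236), the collar at (481,291), the grip at (507,331) and the pointer blade at (530–600,308).

```bash
cat > m.py <<'E'
from h import *
def blob(mask,near,rmax=40):
    n,l,s,c=cv2.connectedComponentsWithStats(mask.astype(np.uint8),connectivity=4)
    k=[i for i in range(1,n) if s[i,4]>60 and np.hypot(*(c[i]-near))<rmax]
    k=min(k,key=lambda i:np.hypot(*(c[i]-near)))
    return c[k],s[k],(l==k)
def orange(d,near):
    h=cv2.cvtColor(d['color'],cv2.COLOR_RGB2HSV); return blob((h[...,1]>130)&(h[...,0]<25)&(h[...,2]>70),near)
def dark(d,near,t=45): return blob(d['color'].max(2)<t,near)
E
python3 - <<'E'
from m import *
d=np.load('wrist1.npy',allow_pickle=True).item();b=np.load('top0.npy',allow_pickle=True).item();a=np.load('side0.npy',allow_pickle=True).item()
c,s,_=orange(d,(285,168)); ro=onz(d,*c,53,True); print('round',c,s,ro)
P={}
for n,p,z,bt,sd in(('knob',(204,195),67,(317,215),(300,257)),('grip',(362,236),225,(258,199),(274,185))):
    c,s,_=dark(d,p); x=onz(d,*c,z,True); P[n]=x
    print(n,c,s,x.round(1),dark(b,bt,35)[:2],dark(a,sd,40)[:2])
    cb=dark(b,bt,35)[0];ca=dark(a,sd,40)[0]
    print(' tri',tri([ray(d,*c,True),ray(b,*cb),ray(a,*ca)]))
pl=[onz(d,u/1.4,v/1.4,45,True) for u,v in((357,193),(512,193),(514,342),(361,342))]
sc=[onz(d,u/1.4,v/1.4,12,True) for u,v in((282,155),(605,160),(588,352),(294,356))]
print(np.round(pl,1),np.round(sc,1),np.mean(pl,0),np.mean(sc,0))
ba=[onz(d,u/1.4,v/1.4,140,True) for u,v in((448,263),(508,263))]
print('barrel',np.round(ba,1),'collar',onz(d,481/1.4,291/1.4,146,True))
E
```

```text
round [285.60815603 168.82801418] [267 155  36  28 564] [544.20029866  31.89763449  53.        ]Traceback (most recent call last):
  File "<stdin>", line 6, in <module>
  File "m.py", line 9, in dark
    def dark(d,near,t=45): return blob(d['color'].max(2)<t,near)
                                  ~~~~^^^^^^^^^^^^^^^^^^^^^^^^^^
  File "m.py", line 5, in blob
    k=min(k,key=lambda i:np.hypot(*(c[i]-near)))
ValueError: min() iterable argument is empty
```

```bash
sed -i 's/>130)&(h\[...,0\]<25)&(h\[...,2\]>70)/>90)\&(h[...,0]<25)\&(h[...,2]>40)/' m.py
python3 - <<'E'
from m import *
d=np.load('wrist1.npy',allow_pickle=True).item();b=np.load('top0.npy',allow_pickle=True).item();a=np.load('side0.npy',allow_pickle=True).item()
C=d['color'].max(2); print(C[185:207:2,190:220:2]); print(C[215:258:4,335:385:4])
c,s,m=orange(d,(285,168)); k=cv2.minEnclosingCircle(np.argwhere(m)[:,::-1].astype(np.float32)); print('round',c,s,k,onz(d,*k[0],53,True))
print('side',a['color'].max(2)[248:268:2,290:312:2]); print('top',b['color'].max(2)[207:223:2,308:328:2])
pl=[onz(d,u/1.4,v/1.4,45,True) for u,v in((357,193),(512,193),(514,342),(361,342))]
sc=[onz(d,u/1.4,v/1.4,12,True) for u,v in((282,155),(605,160),(588,352),(294,356))]
print(np.round(pl,1),np.round(sc,1),np.mean(pl,0),np.mean(sc,0))
ba=[onz(d,u/1.4,v/1.4,140,True) for u,v in((448,263),(508,263))]
print('barrel',np.round(ba,1),'collar',onz(d,481/1.4,291/1.4,146,True))
E
```

```text
[[119 115 142 168 112 143 140 142 144 139 142 142 133 133 168]
 [119 112 106 108  94  95 122  81  64  65  95 141 140 135 153]
 [120 110 108 102  95  84  60  59  59  60  60  77 140 137 135]
 [118 110 108  94  85  58  59  60  58  60  57  59  94 137 136]
 [116 114 107  84  61  62  63  61  61  59  60  59  66 139 140]
 [118 115  92  62  65  61  64  63  61  60  59  60  65 138 141]
 [118 117  65  63  64  63  64  62  63  61  59  59  75 139 141]
 [115 108  63  64  62  63  62  64  63  63  59  59 133 139 138]
 [185 114  64  64  62  62  62  63  63  63  60 129 140 142 162]
 [187 140  67  63  62  62  64  63  62  61 128 140 140 164 166]
 [184 138  92  62  64  62  62  62  63 100 148 143 144 149 154]]
[[ 88  87  69  72  72 122 112 163 104 167 171 167 167]
 [138 139  80  72  48  50  49  49 166 166 168 138 138]
 [137 140 138  50  49  50  48  50  49 170 174 156 156]
 [153 146 139  49  50  51  49  51  50  73 171 173 173]
 [142 143 119  52  52  52  49  50  54  51 128 172 175]
 [168 167 168  52  51  51  55  57  58  58  59 174 174]
 [167 167 166  68  53  54  56  57  56  57  58  86 172]
 [152 162 162 164  52
[... 850 characters left out ...]
104 105 105 106 106 106 105 106  93]
 [ 99 101  97  98 101 102 103 105 105  91]
 [102 102  97  79  53  53  81  99 103  83]
 [103 101  85  38  11  11  52  79  70  66]
 [103  99  71  19  10  11  31  55  59  60]
 [104  99  76  26   9  16  39  55  60  60]
 [103 102  87  70  54  57  57  60  61  65]
 [ 89  89  86  79  77  81  93  69  61  66]]
[[498.7  -2.   45. ]
 [517.9 144.   45. ]
 [670.1 133.8  45. ]
 [646.3 -22.3  45. ]] [[ 448.5  -75.    12. ]
 [ 495.1  262.1   12. ]
 [ 713.4  231.8   12. ]
 [ 666.  -104.9   12. ]] [583.25280485  63.36502573  45.        ] [580.73455859  78.49377516  12.        ]
barrel [[555.8  65.9 140. ]
 [562.1 111.9 140. ]] collar [579.31607718  87.84039576 146.        ]
```

Run:
```python
from m import *
d=np.load('wrist1.npy',allow_pickle=True).item();b=np.load('top0.npy',allow_pickle=True).item();a=np.load('side0.npy',allow_pickle=True).item()
yaw=-.138; X=np.array([np.cos(yaw),np.sin(yaw)]);Y=np.array([-X[1],X[0]])
for n,p,z,bt,sd,t in(('knob',(204,195),67,(317,215),(300,257),76),('grip',(362,236),225,(258,199),(274,185),66)):
    c,s,_=dark(d,p,t); cb,sb,_=dark(b,bt,40); ca,sa,_=dark(a,sd,45)
    print(n,c,s,onz(d,*c,z,True).round(1),cb,sb,ca,sa)
    x,e=tri([ray(d,*c,True),ray(b,*cb),ray(a,*ca)]); print(' tri',x,e)
    x,e=tri([ray(d,*c,True),ray(a,*ca)]); print(' tri wa',x,e)
r=np.array([543.5,30.8]);print('plate mid from round',r+34*X+34*Y,'knob from round',r+34*X-106*Y)
```

```text
Traceback (most recent call last):
  File "m.py", line 9, in dark
    def dark(d,near,t=45): return blob(d['color'].max(2)<t,near)
                                  ~~~~^^^^^^^^^^^^^^^^^^^^^^^^^^
  File "m.py", line 5, in blob
    k=min(k,key=lambda i:np.hypot(*(c[i]-near)))
ValueError: min() iterable argument is empty
```

```bash
sed -i 's/s\[i,4\]>60/s[i,4]>15/' m.py
python3 - <<'E'
from m import *
d=np.load('wrist1.npy',allow_pickle=True).item();b=np.load('top0.npy',allow_pickle=True).item();a=np.load('side0.npy',allow_pickle=True).item()
yaw=-.138; X=np.array([np.cos(yaw),np.sin(yaw)]);Y=np.array([-X[1],X[0]])
for n,p,z,bt,sd,t in(('knob',(204,195),67,(317,215),(300,257),76),('grip',(362,236),225,(258,199),(274,185),66)):
    c,s,_=dark(d,p,t); cb,sb,_=dark(b,bt,40); ca,sa,_=dark(a,sd,45)
    print(n,c,s,onz(d,*c,z,True).round(1),cb,sb,ca,sa)
    x,e=tri([ray(d,*c,True),ray(b,*cb),ray(a,*ca)]); print(' tri',x,e)
    x,e=tri([ray(d,*c,True),ray(a,*ca)]); print(' tri wa',x,e)
r=np.array([543.5,30.8]);print('plate mid from round',r+34*X+34*Y,'knob from round',r+34*X-106*Y)
E
```

```text
knob [203.54601227 197.41104294] [193 187  22  22 326] [563.1 -79.5  67. ] [316.93181818 215.04545455] [314 212   7   7  44] [299.87912088 257.24175824] [297 250   7  15  91]
 tri [562.79328395 -79.91825548  66.63687954] [np.float64(0.517526749207567), np.float64(0.5167086194614321), np.float64(0.12147033196211343)]
 tri wa [563.10009242 -79.58792145  66.41912813] [np.float64(0.16453488634371236), np.float64(0.16453488634346855)]
grip [361.34163347 236.98705179] [ 344  217   36   40 1004] [582.4  88.3 225. ] [257.97014925 199.44776119] [254 195   9  10  67] [273.78823529 185.09411765] [271 179   7  14  85]
 tri [582.50193472  88.05531166 223.16879102] [np.float64(0.8575838432043162), np.float64(1.4863595388862716), np.float64(1.1672829513205178)]
 tri wa [583.92843402  88.76367139 222.25686584] [np.float64(0.39554589837873094), np.float64(0.39554589837877835)]
plate mid from round [581.85388723  59.7996437 ] knob from round [562.59515054 -78.86939056]
```

Request:
move_arm --targets "1 -1.1 -3.4 0 0 0 0;1 -1 -3.4 1 0 0 0;1 -1.1 -3.5 3 0 0 0;1 0 0 3 0 0 0;1 0 0 3 0 0 0"

```text
clock: 2.53
eef_pos: [563.2, -77.2, 234.6]
tool_rot: [-3.141, 0.002, 2.996]
force: [0.1, 0.6, 0.2]
width: 85.2
gripper_force: 0.0
```

Request:
move_arm --targets "1 0 0 0 0 0 0;1 0 0 0 0 0 0;1 0 0 0 0 0 0"

```text
clock: 2.78
eef_pos: [564.1, -74.8, 236.5]
tool_rot: [3.141, 0.002, 3.0]
force: [-0.4, 0.3, -0.6]
width: 85.4
gripper_force: 0.0
```

Run:
```python
from m import *
d=get('wrist'); np.save('wrist2.npy',d,allow_pickle=True)
cv2.imwrite('pics/w2.png',np.clip(cv2.resize(d['color'],(784,588),interpolation=3)[:,:,::-1].astype(float)*1.4,0,255).astype(np.uint8))
print(ray(d,d['cx'],d['cy'],True),read_state()['eef_pos'],read_state()['tool_rot'])
f=1/0.001;
```

```text
(array([496.41136353, -64.82633789, 378.30813398]), array([ 0.27059946, -0.03772553, -0.96195256])) [564.53623397 -75.0318379  236.98521837] [3.14110842 0.00350943 3.00015906]
```

View pics/w2.png

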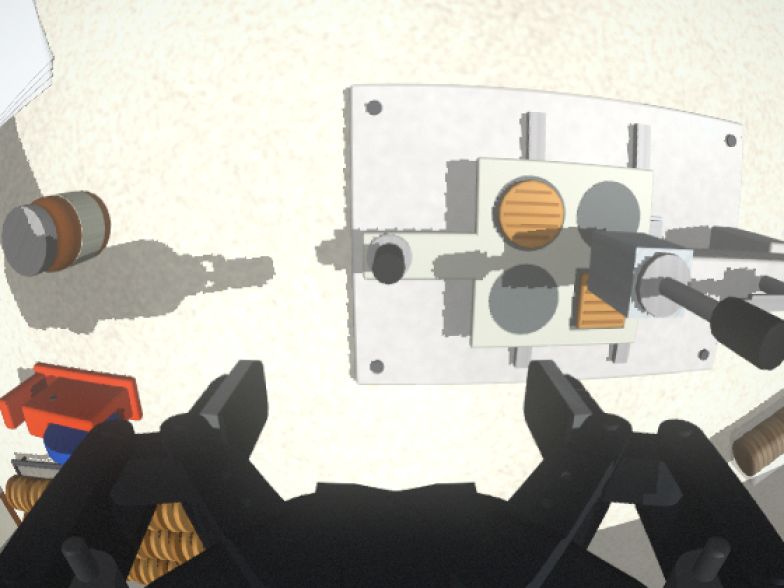

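Here the knob is at (388,260), the round biscuit at (531,214) and the collar at (661,286). I triangulate these against the first wrist view.

Run:
```python
from m import *
d=np.load('wrist1.npy',allow_pickle=True).item();e=np.load('wrist2.npy',allow_pickle=True).item()
print('collar',tri([ray(d,481/1.4,291/1.4,True),ray(e,662/1.4,286/1.4,True)]),onz(e,662/1.4,286/1.4,146,True))
c,s,_=dark(d,(204,196),76);c2,s2,_=dark(e,(277,186),70);print('knob',c2,s2,tri([ray(d,*c,True),ray(e,*c2,True)]))
c,s,_=dark(d,(361,237),66);c2,s2,_=dark(e,(536,236),66);print('grip',c2,s2,tri([ray(d,*c,True),ray(e,*c2,True)]))
_,_,m=orange(e,(379,153));k=cv2.minEnclosingCircle(np.argwhere(m)[:,::-1].astype(np.float32));_,_,m=orange(d,(285,168));k0=cv2.minEnclosingCircle(np.argwhere(m)[:,::-1].astype(np.float32));
print('round',k,onz(e,*k[0],53,True),tri([ray(d,*k0[0],True),ray(e,*k[0],True)]))
```

```text
collar (array([582.50364226,  88.7706453 , 139.50877782]), [np.float64(1.1544211850470905), np.float64(1.1544211850471593)]) [581.34810371  84.66322224 146.        ]
knob [276.9627451  188.13333333] [266 174  23  29 510] (array([563.27893642, -79.45343918,  67.23885906]), [np.float64(0.19257133314245492), np.float64(0.19257133314265207)])
grip [532.30195293 235.80170255] [ 471  206   89   58 1997] (array([583.77504158,  89.37523663, 220.2479809 ]), [np.float64(0.5642515648214121), np.float64(0.564251564821539)])
round ((379.0, 152.5), 23.880006790161133) [543.40847185  29.37831054  53.        ] (array([544.14471031,  30.72695963,  48.35905689]), [np.float64(0.06511638900249797), np.float64(0.06511638900256875)])
```

Request:
move_arm --targets "1 0.1 -0.5 4 0 0 0;1 0 0 4 0 0 0;1 0 0 4 0 0 0;1 0 0 3.5 0 0 0;1 0 0 2.8 0 0 0"

```text
clock: 3.25
eef_pos: [562.5, -80.1, 51.5]
tool_rot: [3.141, 0.002, 2.999]
force: [-0.1, 0.9, 0.0]
width: 85.6
gripper_force: 0.0
```

Request:
move_arm --targets "1 0 0 0 0 0 0;1 0 0 0 0 0 0;1 0 0 0 0 0 0"

```text
clock: 3.5
eef_pos: [563.7, -80.8, 54.4]
tool_rot: [3.141, 0.004, 2.999]
force: [-0.1, -0.1, 0.6]
width: 85.3
gripper_force: 0.0
```

Request:
move_arm --targets "-1 0 0 0 0 0 0;-1 0 0 0 0 0 0;-1 0 0 0 0 0 0;-1 0 0 0 0 0 0;-1 0 0 0 0 0 0"

```text
clock: 3.92
eef_pos: [561.8, -80.8, 52.6]
tool_rot: [3.141, 0.001, 2.998]
force: [-0.2, 0.6, -0.5]
width: 25.5
gripper_force: 0.0
```

Request:
move_arm --targets "-1 0 0 0 0 0 0;-1 0 0 0 0 0 0;-1 0 0 0 0 0 0;-1 0 0 0 0 0 0"

```text
clock: 4.25
eef_pos: [561.8, -80.6, 52.5]
tool_rot: [3.141, 0.001, 2.998]
force: [-1.1, 0.5, 5.4]
width: 20.9
gripper_force: 58.4
```

Request:
move_arm --targets "-1 -0.5 1 0 0 0 0;-1 -0.5 1 0 0 0 0;-1 -0.5 1 0 0 0 0;-1 -0.5 1 0 0 0 0;-1 -0.5 1 0 0 0 0"

```text
clock: 4.67
eef_pos: [593.1, -36.0, 52.5]
tool_rot: [-3.14, -0.001, 2.997]
force: [-2.8, -3.3, 7.5]
width: 20.3
gripper_force: 58.8
```

Request:
move_arm --targets "-1 -0.3 0.6 0 0 0 0;-1 -0.2 0.6 0 0 0 0;-1 0 0 0 0 0 0;-1 0 0 0 0 0 0;-1 0 0 0 0 0 0"

```text
clock: 5.08
eef_pos: [600.9, -22.7, 52.6]
tool_rot: [3.14, 0.001, 2.999]
force: [-0.7, 1.6, 5.1]
width: 20.6
gripper_force: 58.6
```

Run:
```python
from m import *
d=get('wrist'); np.save('wrist3.npy',d,allow_pickle=True)
w=cv2.resize(d['color'][60:300,150:470],(800,600),interpolation=3)
cv2.imwrite('pics/w3.png',np.clip(w[:,:,::-1].astype(float)*1.3,0,255).astype(np.uint8))
print(ray(d,d['cx'],d['cy'],True),read_state()['eef_pos'],read_state()['force'],read_state()['clock'])
```

```text
(array([533.20652083, -12.78112059, 194.41834158]), array([ 0.26994487, -0.0373631 , -0.96215059])) [600.81552819 -22.73304686  52.55821038] [0.83550342 1.42654716 4.87149071] 5.1333
```

View pics/w3.png

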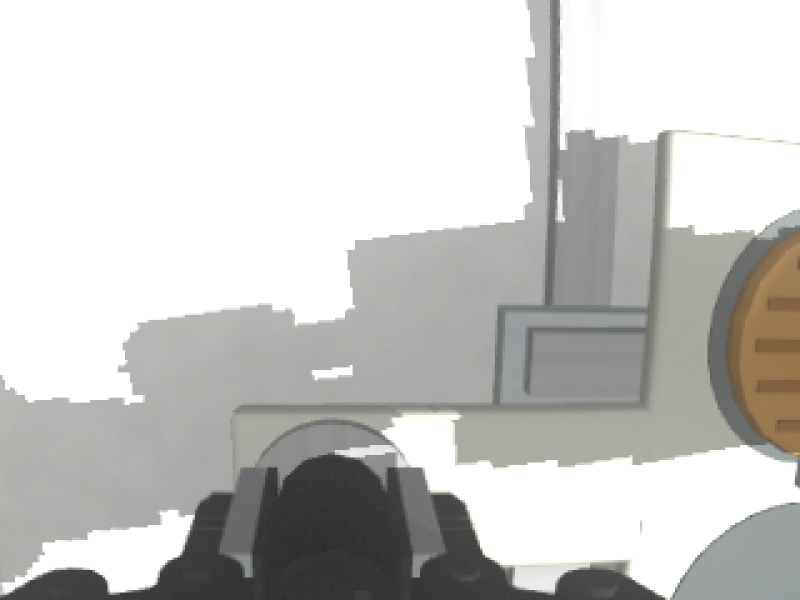

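Run:
```python
from m import *
d=np.load('wrist3.npy',allow_pickle=True).item(); a=get('side'); np.save('side3.npy',a,allow_pickle=True)
w=cv2.resize(d['color'][90:290,420:560],(420,600),interpolation=3)
s=cv2.resize(a['color'][170:290,215:291],(380,600),interpolation=3)
cv2.imwrite('pics/c4.png',np.clip(np.hstack([w,s])[:,:,::-1].astype(float)*1.3,0,255).astype(np.uint8))
```

```text
(no output)
```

View pics/c4.png

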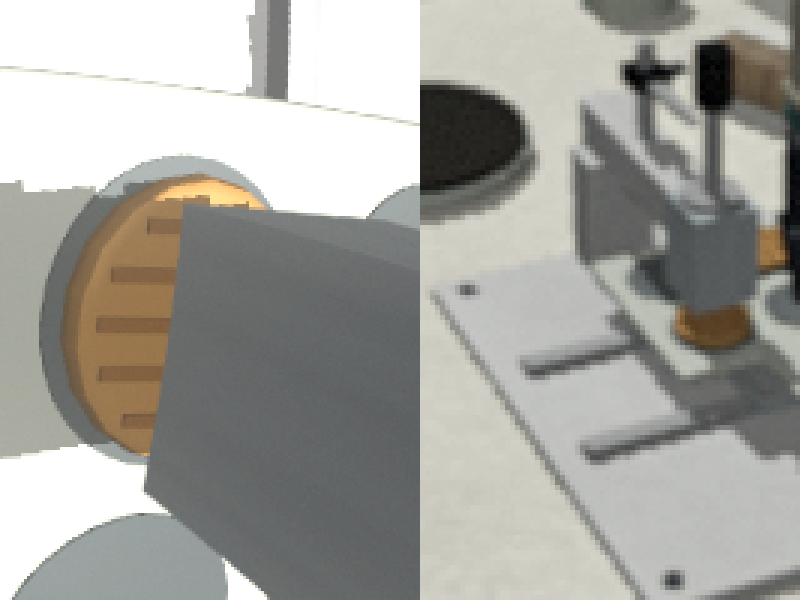

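Left half: the barrel's bottom -y corners are at wrist px (481,159) and (468,253). Right half: in the side view the biscuit sits directly below the rod (column 712 for both).

Run:
```python
from m import *
d=np.load('wrist3.npy',allow_pickle=True).item();e=np.load('wrist2.npy',allow_pickle=True).item();w=np.load('wrist1.npy',allow_pickle=True).item()
yaw=-.138; X=np.array([np.cos(yaw),np.sin(yaw)]);Y=np.array([-X[1],X[0]])
p=[onz(d,u,v,74,True) for u,v in((481.3,158.7),(468.3,253.3))]
print('barrel corners',np.round(p,1),'bore',np.mean(p,0)[:2]+22*Y, 'width',np.linalg.norm(p[0]-p[1]))
# round biscuit: fit circle of top-face rim (z 53) left edge: hue mask boundary in world
h=cv2.cvtColor(d['color'],cv2.COLOR_RGB2HSV)
L=[]
for u,v in((430,0),):pass
pts=np.array([(75,330),(80,280),(95,250),(120,215),(150,192),(200,178),(90,400),(110,433),(130,450)])
q=np.array([onz(d,420+x/3,90+y/3,53,True)[:2] for x,y in pts])
from scipy.optimize import least_squares
r=least_squares(lambda c:np.hypot(*(q-c).T)-26,q.mean(0)+20*Y); print('round',r.x,r.fun.round(1))
# same bottom corners method on w2: barrel bottom -y corners (592,232)->top? and (638,318) bottom of +x side
print([onz(e,u/1.4,v/1.4,z,True).round(1) for u,v,z in((690,250,140),(688,322,140),(638,318,140),(637,245,140))])
print(read_state()['eef_pos'])
a=np.load('side3.npy',allow_pickle=True).item()
_,s,m=orange(a,(273+2*0+77,235)) if 0 else (0,0,0)
```

```text
barrel corners [[557.6  69.3  74. ]
 [600.6  63.7  74. ]] bore [582.13145885  88.26429413] width 43.328176825793435
round [582.2427528   87.22047746] [ 0.   0.9  0.4  0.2 -0.4 -1.2 -0.7 -0.5 -0.2]
[array([563.2, 110.3, 140. ]), array([611.2, 111.3, 140. ]), array([601.7,  71.1, 140. ]), array([555.8,  69.9, 140. ])]
[600.82114701 -22.71522347  52.55812491]
```

Request:
move_arm --targets "-1 0 0.1 0 0 0 0;-1 0 0 0 0 0 0;-1 0 0 0 0 0 0;-1 0 0 0 0 0 0;-1 0 0 0 0 0 0"

```text
clock: 5.6
eef_pos: [600.8, -22.7, 52.6]
tool_rot: [3.141, 0.001, 2.998]
force: [-0.7, -0.1, 5.3]
width: 20.5
gripper_force: 58.7
```

Request:
move_arm --targets "-1 0 0 0 0 0 0;-1 0 0 0 0 0 0;-1 0 0 0 0 0 0;-1 0 0 0 0 0 0;-1 0 0 0 0 0 0"

```text
clock: 6.02
eef_pos: [600.8, -22.7, 52.6]
tool_rot: [3.141, 0.001, 2.998]
force: [0.1, 0.0, 5.6]
width: 20.5
gripper_force: 58.7
```

Request:
move_arm --targets "-1 0 0 0 0 0 0;-1 0 0 0 0 0 0;-1 0 0 0 0 0 0;-1 0 0 0 0 0 0;-1 0 0 0 0 0 0"

```text
clock: 6.43
eef_pos: [600.8, -22.7, 52.6]
tool_rot: [3.141, 0.001, 2.998]
force: [-0.1, 1.2, 5.8]
width: 20.6
gripper_force: 58.7
```

Request:
move_arm --targets "-1 0 0 0 0 0 0;-1 0 0 0 0 0 0;-1 0 0 0 0 0 0;-1 0 0 0 0 0 0;-1 0 0 0 0 0 0"

```text
clock: 6.85
eef_pos: [600.8, -22.7, 52.6]
tool_rot: [3.141, 0.001, 2.998]
force: [0.0, 0.8, 5.0]
width: 21.2
gripper_force: 58.7
```

Request:
move_arm --targets "-1 0.7 -0.7 0 0 0 0;-1 0.7 -0.7 0 0 0 0;-1 0.7 -0.7 0 0 0 0;-1 0.7 -0.7 0 0 0 0;-1 0.7 -0.7 0 0 0 0"

```text
clock: 7.27
eef_pos: [560.8, -52.8, 52.5]
tool_rot: [3.141, 0.002, 2.998]
force: [2.8, 1.9, 5.4]
width: 20.6
gripper_force: 59.2
```

Request:
move_arm --targets "-1 0.7 -0.7 0 0 0 0;-1 0.7 -0.7 0 0 0 0;-1 0.7 -0.7 0 0 0 0;-1 0.7 -0.7 0 0 0 0;-1 0.5 -0.5 0 0 0 0"

```text
clock: 7.68
eef_pos: [522.5, -81.2, 52.4]
tool_rot: [3.142, 0.001, 2.998]
force: [2.7, 2.9, 5.2]
width: 20.9
gripper_force: 59.3
```

Request:
move_arm --targets "-1 0 0 0 0 0 0;-1 0 0 0 0 0 0;-1 0 0 0 0 0 0"

```text
clock: 7.93
eef_pos: [521.1, -82.3, 52.4]
tool_rot: [-3.14, -0.002, 2.996]
force: [-1.3, -1.4, 8.6]
width: 20.5
gripper_force: 59.7
```

Request:
move_arm --targets "-1 -0.3 0.3 0 0 0 0;-1 0 0 0 0 0 0;-1 0 0 0 0 0 0;-1 0 0 0 0 0 0"

```text
clock: 8.27
eef_pos: [525.0, -79.4, 52.4]
tool_rot: [-3.14, -0.001, 2.997]
force: [-1.2, -0.2, 8.5]
width: 20.3
gripper_force: 59.6
```

Request:
move_arm --targets "1 0 0 0 0 0 0;1 0 0 0 0 0 0;1 0 0 0 0 0 0;1 0 0 0 0 0 0;1 0 0 0 0 0 0"

```text
clock: 8.68
eef_pos: [526.0, -77.9, 51.6]
tool_rot: [-3.141, -0.001, 2.998]
force: [-0.8, 0.6, -0.1]
width: 79.5
gripper_force: 0.0
```

Request:
move_arm --targets "1 0 0 -2 0 0 0;1 0 0 -4 0 0 0;1 0 0 -4 0 0 0;1 0 0 -4 0 0 0;1 0 0 -4 0 0 0"

```text
clock: 9.1
eef_pos: [525.8, -77.8, 233.6]
tool_rot: [-3.141, -0.001, 2.998]
force: [0.4, 1.2, -0.0]
width: 85.2
gripper_force: 0.0
```

Request:
move_arm --targets "1 0 0 -4 0 0 0;1 0 0 -4 0 0 0;1 0 3 0 0 0 0;1 0 3 0 0 0 0;1 0 2 0 0 0 0"

```text
clock: 9.52
eef_pos: [538.2, 4.3, 312.8]
tool_rot: [3.14, 0.001, 3.0]
force: [0.0, 0.9, -0.5]
width: 85.5
gripper_force: 0.0
```

Request:
move_arm --targets "1 0 0 0 0 0 0;1 0 0 0 0 0 0;1 0 0 0 0 0 0"

```text
clock: 9.77
eef_pos: [537.5, 0.4, 311.6]
tool_rot: [-3.14, -0.001, 2.998]
force: [-0.5, -0.8, -0.7]
width: 85.3
gripper_force: 0.0
```

Run:
```python
from m import *
d=get('wrist'); np.save('wrist5.npy',d,allow_pickle=True)
w=cv2.resize(d['color'][60:275,150:437],(800,600),interpolation=3)
cv2.imwrite('pics/w5.png',np.clip(w[:,:,::-1].astype(float)*1.1,0,255).astype(np.uint8))
print(800/287,ray(d,d['cx'],d['cy'],True),read_state()['eef_pos'],read_state()['tool_rot'],read_state()['clock'])
```

```text
2.7874564459930316 (array([470.2784932 ,  10.7116957 , 453.64939342]), array([ 0.26754784, -0.03964649, -0.96272858])) [ 5.37571566e+02 -4.95927662e-02  3.11660500e+02] [-3.14048897e+00 -6.38205711e-04  2.99651279e+00] 9.8167
```

View pics/w5.png

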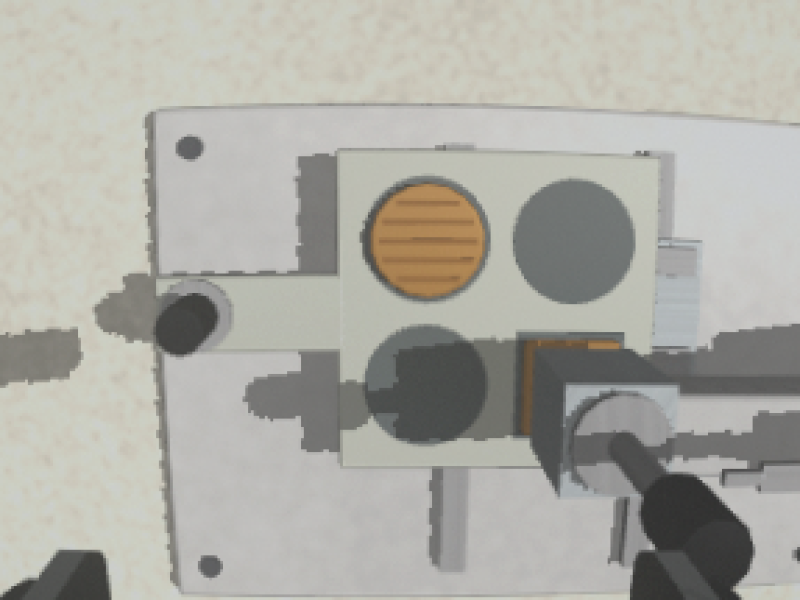

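Square biscuit is under the barrel; round biscuit at crop (428,241), collar at (621,443), knob at (187,320).

Run:
```python
from m import *
d=np.load('wrist5.npy',allow_pickle=True).item();k=287/800
yaw=-.138; X=np.array([np.cos(yaw),np.sin(yaw)]);Y=np.array([-X[1],X[0]])
F=lambda u,v,z:onz(d,150+u*k,60+v*k,z,True)
_,_,m=orange(d,(150+428*k,60+241*k));c=cv2.minEnclosingCircle(np.argwhere(m)[:,::-1].astype(np.float32));r=onz(d,*c[0],53,True)[:2]
print('round',r,'->square',r+68*(X+Y),'knob',F(187,320,67),'sq exp from knob',F(187,320,67)[:2]+34*X+174*Y)
print('collar',F(621,443,146)); b=[F(*p,140)[:2] for p in((565,384),(678,386),(560,497))]
print('barrel',np.round(b,1),(b[1]+b[2])/2)
b=[F(*p,45)[:2] for p in((339,149),(659,156),(341,467))]; print('plate mid',(b[1]+b[2])/2,'sq',(b[1]+b[2])/2+34*(X+Y), np.arctan2(*(b[1]-b[0])))
c,s,_=dark(d,(150+690*k,60+530*k),66);print('grip',c,s)
print([F(725,545,245),F(628,450,146)])
print(read_state()['eef_pos'])
```

```text
round [506.80775316  30.62349752] ->square [583.51552762  88.62278491] knob [525.04096985 -78.12644868  67.        ] sq exp from knob [582.65359376  89.54222927]
collar [580.74959346  87.53380322 146.        ]
barrel [[557.3  69.5]
 [564.1 112.7]
 [600.7  64.1]] [582.39299767  88.38277627]
plate mid [545.57797835  60.0814998 ] sq [583.93186558  89.0811435 ] 0.13825023702805764Traceback (most recent call last):
  File "<stdin>", line 10, in <module>
  File "m.py", line 9, in dark
    def dark(d,near,t=45): return blob(d['color'].max(2)<t,near)
                                  ~~~~^^^^^^^^^^^^^^^^^^^^^^^^^^
  File "m.py", line 5, in blob
    k=min(k,key=lambda i:np.hypot(*(c[i]-near)))
ValueError: min() iterable argument is empty
```

The plate is within about 1 mm of where it should be. Next I tilt the wrist camera to look at the pointer and collar from the side, so I can read the pointer's height.

Request:
move_arm --targets "1 2.6 0 0 0 0 0;1 2.6 2 0 0 0 0;1 2.6 2.5 0 0 0 0;1 0 2.5 0 0 0 0;1 0 2.3 0 0 0 0"

```text
clock: 10.23
eef_pos: [472.9, 104.4, 312.2]
tool_rot: [-3.142, -0.0, 2.996]
force: [0.9, 0.1, 0.6]
width: 85.7
gripper_force: 0.0
```

Request:
move_arm --targets "1 0 0 0 0 -7 0;1 0 0 0 0 -7 0;1 0 0 0 0 -7 0;1 0 0 0 0 -7 0;1 0 0 0 0 -7 0"

```text
clock: 10.65
eef_pos: [474.7, 96.2, 311.6]
tool_rot: [-3.121, 0.496, 2.993]
force: [1.6, -1.1, -0.1]
width: 85.5
gripper_force: 0.0
```

Request:
move_arm --targets "1 0 0 0 0 -7 0;1 2.3 0 2.6 0 0 0;1 2.3 0 2.6 0 0 0;1 2.3 0 2.6 0 0 0;1 0 0 0 0 0 0"

```text
clock: 11.07
eef_pos: [470.3, 88.9, 251.7]
tool_rot: [-3.095, 0.557, 2.994]
force: [0.5, -0.3, 0.5]
width: 85.5
gripper_force: 0.0
```

Request:
move_arm --targets "1 0 0 0 0 0 0;1 0 0 0 0 0 0"

```text
clock: 11.23
eef_pos: [472.5, 90.0, 254.5]
tool_rot: [-3.101, 0.561, 2.99]
force: [-0.3, -0.2, 0.2]
width: 85.3
gripper_force: 0.0
```

Run:
```python
from m import *
d=get('wrist'); np.save('wrist6.npy',d,allow_pickle=True)
print(ray(d,d['cx'],d['cy'],True),read_state()['eef_pos'],read_state()['tool_rot'],read_state()['clock'])
yaw=-.138; X=np.array([np.cos(yaw),np.sin(yaw),0]);Y=np.array([-X[1],X[0],0]);B=np.array([582.3,88.3,0])
def fp(P):
    R=cv2.Rodrigues(np.array(d['rvec'],float))[0];c=R@P+np.array(d['tvec']).ravel();f=210/np.tan(np.radians(d['fovy'])/2)
    th=np.arccos(c[2]/np.linalg.norm(c));k=f*th/np.hypot(c[0],c[1]);return c[0]*k+d['cx'],c[1]*k+d['cy']
for z in(140,146,225): print(z,fp(B+[0,0,z]))
print(fp(B+26*Y+[0,0,170]))
u,v=map(int,fp(B+30*Y+[0,0,170])); u0=max(0,min(u-100,360));v0=max(0,min(v-75,270));print(u0,v0)
cv2.imwrite('pics/w6.png',cv2.resize(d['color'][v0:v0+150,u0:u0+200],(800,600),interpolation=3)[:,:,::-1])
```

```text
(array([341.50004388, 116.29335067, 337.93921128]), array([ 0.72698163, -0.15086141, -0.6698795 ])) [472.58030564  90.16347128 254.76099834] [-3.10168047  0.5617186   2.98916188] 11.2833
140 (np.float64(304.01546528204995), np.float64(224.08232414786232))
146 (np.float64(304.0684054401896), np.float64(228.97359650809716))
225 (np.float64(304.4719275465976), np.float64(305.0306173231545))
(np.float64(332.88220626134495), np.float64(249.70245609467085))
237 174
```

View pics/w6.png

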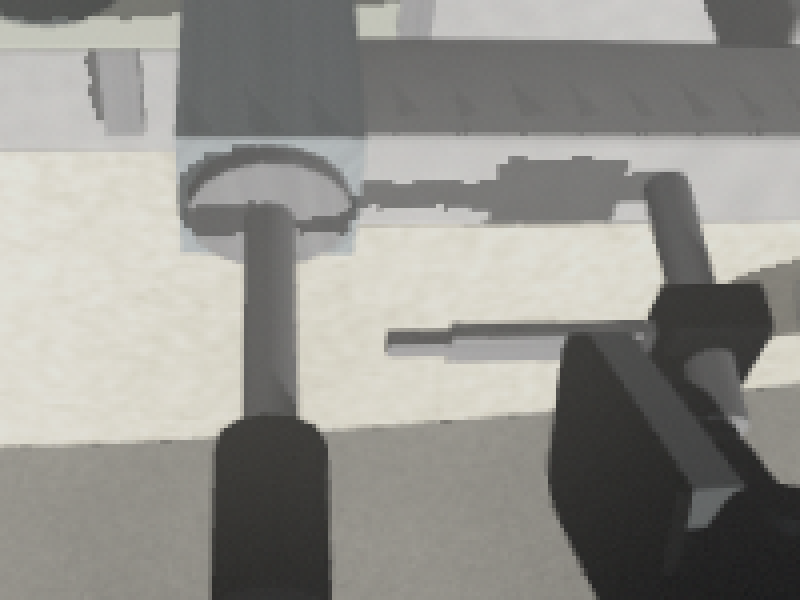

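The camera image is inverted here. The blade tip is at crop (385, 330–356), with its top face from 343 to 356. The collar's top face runs from 163 to 262, and the barrel's front edge is at 137. I use the known barrel and collar heights as references in the same picture.

```bash
cat > p.py <<'E'
from m import *
yaw=-.138; X=np.array([np.cos(yaw),np.sin(yaw),0]);Y=np.array([-X[1],X[0],0]);B=np.array([582.3,88.3,0])
def fp(d,P):
    R=cv2.Rodrigues(np.array(d['rvec'],float))[0];c=R@P+np.array(d['tvec']).ravel();f=210/np.tan(np.radians(d['fovy'])/2)
    th=np.arccos(c[2]/np.linalg.norm(c));k=f*th/np.hypot(c[0],c[1]);return np.array([c[0]*k+d['cx'],c[1]*k+d['cy']])
def plane(d,u,v,xs=0):
    o,w=ray(d,u,v,True); t=(xs-(o-B)@X)/(w@X); p=o+w*t; return (p-B)@Y,p[2]
E
python3 - <<'E'
from p import *
d=np.load('wrist6.npy',allow_pickle=True).item()
C=lambda x,z:(fp(d,B+x*X+[0,0,z])-[237,174])*4
for n,x,z,o in(('barrel front',-22,140,137),('barrel back',22,140,254),('collar front low',-20,140,148),('collar front top',-20,146,163),('collar back top',20,146,262),('stem',0,146,0),('grip bottom front',-12,205,415)): print(n,C(x,z).round(1),o, 'z at obs',round(plane(d,237+268/4,174+o/4,x)[1],1))
for n,v,x in(('tip top centre',349.5,0),('tip bottom edge',330,-3),('tip top front edge',343,-3),('top back edge',356,3)): print(n,np.round(plane(d,237+385/4,174+v/4,x),1))
# sub-pixel profiles
g=d['color'].mean(2)
print('blade col profile',g[174+76:174+94,237+99:237+107].mean(1).round())
print('stem-left collar profile',g[174+30:174+70,237+56:237+60].mean(1).round())
E
```

```text
barrel front [269.5 139.2] 137 z at obs 139.3
barrel back [266.7 255.2] 254 z at obs 139.6
collar front low [269.3 145. ] 148 z at obs 140.9
collar front top [269.6 164.9] 163 z at obs 145.4
collar back top [267.  269.6] 262 z at obs 143.6
stem [268.3 219.9] 0 z at obs 68.2
grip bottom front [271.  410.5] 415 z at obs 206.1
tip top centre [ 25.6 182.6]
tip bottom edge [ 25.5 179.4]
tip top front edge [ 25.3 182.8]
top back edge [ 25.9 182.4]
blade col profile [212. 212. 211. 210. 210. 213. 153. 100.  99.  99. 156. 167. 168. 201.
 212. 212. 212. 213.]
stem-left collar profile [104. 106. 105. 105. 152. 177. 153. 140. 108.  97.  98. 101. 136. 164.
 168. 167. 167. 168. 168. 168. 168. 119. 108. 108. 108. 108. 108. 108.
 124. 163. 166. 166. 166. 166. 168. 199. 215. 214. 210. 208.]
```

Request:
move_arm --targets "1 -1.6 0 -2.5 0 0 0;1 -1.6 0 -2.5 0 0 0;1 -1 0 -1.8 0 0 0;1 0 0 0 0 6 0;1 0 0 0 0 6 0"

```text
clock: 11.7
eef_pos: [473.8, 88.8, 322.8]
tool_rot: [-3.093, 0.447, 2.981]
force: [-0.3, -0.5, -0.6]
width: 85.4
gripper_force: 0.0
```

Request:
move_arm --targets "1 0 0 0 0 6 0;1 0 0 0 0 6 0;1 0 0 0 0 6 0;1 0 0 0 0 2 0;1 0 0 0 0 0 0"

```text
clock: 12.12
eef_pos: [477.1, 86.0, 321.8]
tool_rot: [-3.093, 0.124, 2.958]
force: [0.3, 0.7, 0.3]
width: 85.6
gripper_force: 0.0
```

```bash
cat > go.py <<'E'
import sys; from p import *
from scipy.spatial.transform import Rotation as R
s=read_state(); T=R.from_euler('xyz',s['tool_rot']); G=R.from_euler('xyz',[np.pi,0,np.pi+yaw])
tgt=np.array(list(map(float,sys.argv[1:4])))
print(s['clock'],s['eef_pos'].round(1),s['tool_rot'].round(3),s['force'].round(1),'shift cm',(G.inv().apply(tgt-s['eef_pos'])/10).round(2),'turn deg',np.degrees((T.inv()*G).as_rotvec()).round(2))
E
python3 go.py 582.5 88.4 320
```

```text
12.1167 [477.1  86.  321.8] [-3.093  0.124  2.958] [0.3 0.7 0.3] shift cm [-10.41   1.68   0.18] turn deg [-2.95  7.03 -2.76]
```

Request:
move_arm --targets "1 0 0 0 -1.5 3.5 -1.4;1 0 0 0 -1.5 3.5 -1.4;1 0 0 0 0 0 0;1 0 0 0 0 0 0;1 0 0 0 0 0 0"

```text
clock: 12.53
eef_pos: [473.6, 86.9, 320.6]
tool_rot: [-3.139, -0.0, 3.007]
force: [-0.5, 0.4, -0.4]
width: 85.0
gripper_force: 0.0
```

```bash
python3 go.py 582.5 88.4 320
```

```text
12.5333 [473.6  86.9 320.6] [-3.139 -0.     3.007] [-0.5  0.4 -0.4] shift cm [-10.77   1.65   0.06] turn deg [-0.14 -0.02  0.22]
```

Request:
move_arm --targets "1 -3.6 0.5 0 0 0 0;1 -3.6 0.6 0 0 0 0;1 -3.6 0.5 0 0 0 0;1 0 0 0 0 0 0;1 0 0 0 0 0 0"

```text
clock: 12.95
eef_pos: [583.8, 88.8, 319.5]
tool_rot: [-3.138, -0.002, 3.008]
force: [-1.2, 0.3, 0.2]
width: 85.5
gripper_force: 0.0
```

```bash
python3 go.py 582.5 88.4 206
```

```text
12.95 [583.8  88.8 319.5] [-3.138e+00 -2.000e-03  3.008e+00] [-1.2  0.3  0.2] shift cm [ 0.13 -0.06 11.35] turn deg [-0.19 -0.09  0.26]
```

Request:
move_arm --targets "1 0.1 0 3 0 0 0.2;1 0 0 3 0 0 0;1 0 0 3 0 0 0;1 0 0 2.3 0 0 0;1 0 0 0 0 0 0"

```text
clock: 13.37
eef_pos: [577.3, 88.3, 203.4]
tool_rot: [-3.136, -0.01, 3.005]
force: [-0.9, 0.1, 0.5]
width: 85.5
gripper_force: 0.0
```

Request:
move_arm --targets "1 0 0 0 0 0 0;1 0 0 0 0 0 0;1 0 0 0 0 0 0"

```text
clock: 13.62
eef_pos: [583.5, 88.2, 209.6]
tool_rot: [-3.14, 0.002, 3.004]
force: [0.1, 0.2, 0.8]
width: 85.0
gripper_force: 0.0
```

```bash
python3 go.py 582.4 88.4 206
```

```text
13.6167 [583.5  88.2 209.6] [-3.140e+00  2.000e-03  3.004e+00] [0.1 0.2 0.8] shift cm [0.11 0.   0.36] turn deg [-0.07  0.14  0.04]
```

Request:
move_arm --targets "1 0.1 0 0.2 0 0 0;1 0 0 0 0 0 0;1 0 0 0 0 0 0;1 0 0 0 0 0 0;1 0 0 0 0 0 0"

```text
clock: 14.03
eef_pos: [581.6, 87.8, 205.5]
tool_rot: [-3.139, -0.001, 3.004]
force: [-0.8, 0.1, -0.1]
width: 85.5
gripper_force: 0.0
```

```bash
python3 go.py 582.4 88.4 206
```

```text
14.0333 [581.6  87.8 205.5] [-3.139e+00 -1.000e-03  3.004e+00] [-0.8  0.1 -0.1] shift cm [-0.07  0.07 -0.05] turn deg [-0.14 -0.05  0.01]
```

Well aligned; now close on the grip.

Request:
move_arm --targets "-1 -0.1 0 0 0 0 0;-1 0 0 0 0 0 0;-1 0 0 0 0 0 0;-1 0 0 0 0 0 0;-1 0 0 0 0 0 0"

```text
clock: 14.45
eef_pos: [582.5, 87.7, 205.3]
tool_rot: [-3.139, -0.001, 3.004]
force: [-0.1, -0.6, 0.0]
width: 25.7
gripper_force: 0.0
```

Request:
move_arm --targets "-1 0 0 0 0 0 0;-1 0 0 0 0 0 0;-1 0 0 0 0 0 0;-1 0 0 0 0 0 0;-1 0 0 0 0 0 0"

```text
clock: 14.87
eef_pos: [582.6, 87.7, 205.5]
tool_rot: [-3.139, -0.001, 3.004]
force: [-0.3, -0.8, 1.8]
width: 22.7
gripper_force: 58.6
```

```bash
python3 go.py 582.4 88.4 206
```

```text
14.8667 [582.6  87.7 205.5] [-3.139e+00 -1.000e-03  3.004e+00] [-0.3 -0.8  1.8] shift cm [ 0.03  0.07 -0.05] turn deg [-0.14 -0.05  0.01]
```

Request:
move_arm --targets "-1 0 0 -0.3 0 0 0;-1 0 0 -0.3 0 0 0;-1 0 0 -0.3 0 0 0;-1 0 0 -0.3 0 0 0;-1 0 0 -0.3 0 0 0"

```text
clock: 15.28
eef_pos: [582.3, 87.8, 220.4]
tool_rot: [-3.139, -0.002, 3.004]
force: [-0.4, -0.2, -3.4]
width: 22.6
gripper_force: 58.8
```

Request:
move_arm --targets "-1 0 0 -0.3 0 0 0;-1 0 0 -0.3 0 0 0;-1 0 0 -0.3 0 0 0;-1 0 0 -0.3 0 0 0;-1 0 0 -0.3 0 0 0"

```text
clock: 15.7
eef_pos: [582.5, 87.8, 235.6]
tool_rot: [-3.139, -0.001, 3.004]
force: [-1.0, -0.9, -3.6]
width: 22.4
gripper_force: 58.8
```

```bash
python3 go.py 582.4 87.9 243.9
```

```text
15.7 [582.5  87.8 235.6] [-3.139e+00 -1.000e-03  3.004e+00] [-1.  -0.9 -3.6] shift cm [ 0.01  0.01 -0.83] turn deg [-0.15 -0.08  0.01]
```

Request:
move_arm --targets "-1 0 0 -0.3 0 0 0;-1 0 0 -0.2 0 0 0;-1 0 0 -0.2 0 0 0;-1 0 0 -0.1 0 0 0;-1 0 0 0 0 0 0"

```text
clock: 16.12
eef_pos: [582.7, 87.9, 243.6]
tool_rot: [-3.139, -0.001, 3.004]
force: [0.6, 0.7, -3.0]
width: 22.5
gripper_force: 58.8
```

Request:
move_arm --targets "-1 0 0 0 0 0 0;-1 0 0 0 0 0 0;-1 0 0 0 0 0 0;-1 0 0 0 0 0 0"

```text
clock: 16.45
eef_pos: [582.5, 87.8, 243.2]
tool_rot: [-3.139, -0.001, 3.004]
force: [0.8, -0.4, -3.5]
width: 22.4
gripper_force: 58.8
```

```bash
python3 go.py 582.4 87.9 243.9
python3 - <<'E'
from p import *
d=get('wrist');np.save('wrist7.npy',d,allow_pickle=True);a=get('side');np.save('side7.npy',a,allow_pickle=True)
a0=np.load('side0.npy',allow_pickle=True).item()
print('tip, collar +Y rim (bottom/mid/top) predicted px'); 
print(proj(a,B+26*Y+[0,0,181.4]),[np.round(proj(a,B+20*Y+[0,0,z]),1) for z in(178.4,181.4,184.4)])
u,v=map(int,proj(a,B+[0,0,181.4])); g=a['color'].mean(2).astype(int); print(u,v); print(g[v-9:v+10,u-12:u+10])
print('wrist pred tip',fp(d,B+26*Y+[0,0,181.4]))
E
```

```text
16.45 [582.5  87.8 243.2] [-3.139e+00 -1.000e-03  3.004e+00] [ 0.8 -0.4 -3.5] shift cm [ 0.01  0.01 -0.07] turn deg [-0.15 -0.08  0.01]
tip, collar +Y rim (bottom/mid/top) predicted px
(np.float64(269.57206402936515), np.float64(193.8345323874081)) [array([270.4, 195.5]), array([270.4, 194.6]), array([270.4, 193.8])]
273 197
[[ 72 100 116 121 130 148 156 158 156 150 120  75  61  59  53  57  52  49
   54  54  56  56]
 [ 68  88  98 111 121 133 148 158 160 153 124  77  60  61  63  71  68  62
   55  52  53  53]
 [ 84 113 111 101 109 121 132 146 155 155 128  80  60  61  69  84  84  83
   74  63  60  56]
 [ 94 134 140 116  99 108 117 131 142 152 130  80  60  61  67  85  88  87
   86  83  81  73]
 [ 95 139 156 144 117  97  99 115 132 148 130  80  59  61  71  86  86  85
   85  87  88  86]
 [ 93 138 159 158 147 126 105 101 118 136 125  80  59  66  86 106 104  90
   86  85  84  87]
 [ 90 136 157 160 159 154 140 111  96 109 112  75  61  70 105 138 137 112
  101  90  86  86]
 [ 88 130 152 159 160 158 151 129 111 111 100  71  58  66  94 126 135 136
  135 118 107 102]
 [ 83 123 147 156 159 156 140
[... 337 characters left out ...]
 156]
 [ 80  77  77  79  77  78  72  71  72  77  87  92  92  83  67  58  69  95
  128 152 157 157]
 [ 98  81  76  79  78  77  75  75  69  61  62  68  72  68  62  70 109 144
  153 157 157 157]
 [128  98  81  82  87  80  78  92  97  68  57  61  61  61  59  78 125 156
  159 157 155 155]
 [139 128 105 109 122 100  82  92 101  72  58  62  61  60  57  79 126 156
  158 157 155 154]
 [131 141 139 138 142 125  89  79  77  62  58  62  64  59  58  79 126 156
  158 156 155 154]
 [104 131 144 145 144 133 106  90  73  59  59  64  64  60  57  76 122 155
  158 155 154 154]
 [ 77 105 132 144 144 142 135 124  89  59  58  62  64  61  56  74 115 149
  157 156 153 152]]
wrist pred tip [321.86926154 223.05166499]
```

Request:
move_arm --targets "-1 0 0 -0.1 0 0 0;-1 0 0 0 0 0 0;-1 0 0 0 0 0 0;-1 0 0 0 0 0 0;-1 0 0 0 0 0 0"

```text
clock: 16.97
eef_pos: [582.6, 87.8, 244.3]
tool_rot: [-3.139, -0.001, 3.004]
force: [0.1, -0.2, -3.7]
width: 22.8
gripper_force: 58.8
```

```bash
python3 go.py 582.4 87.9 243.9
python3 - <<'E'
from p import *
a=np.load('side7.npy',allow_pickle=True).item();a0=np.load('side0.npy',allow_pickle=True).item()
def circ(z): return np.array([proj(a,B+20*np.cos(t)*X+20*np.sin(t)*Y+[0,0,z]) for t in np.linspace(0,6.28,400)])
for z in(146,183.7): 
    c=circ(z);print(z,c.min(0).round(1),c.max(0).round(1),[ (c[np.abs(c[:,0]-u)<.3][:,1].min().round(1),c[np.abs(c[:,0]-u)<.3][:,1].max().round(1)) for u in(271,275)])
g=a0['color'].mean(2).astype(int); print('home',g[198:220,271:276].T)
g=a['color'].mean(2).astype(int); print('now',g[185:207,271:276].T)
# blade underside/top line in both, columns 264..269
print('blade',g[182:200,262:270].T); print([np.round(proj(a,B+y*Y+[0,0,181.4]),1) for y in(26,32,40,50)])
E
```

```text
16.9667 [582.6  87.8 244.3] [-3.139e+00 -1.000e-03  3.004e+00] [ 0.1 -0.2 -3.7] shift cm [0.02 0.01 0.04] turn deg [-0.14 -0.07  0.01]
146 [266.7 204.4] [279.6 210.7] [(np.float64(204.5), np.float64(210.5)), (np.float64(204.5), np.float64(210.6))]
183.7 [266.7 193.7] [279.8 199.8] [(np.float64(193.8), np.float64(199.6)), (np.float64(193.8), np.float64(199.7))]
home [[128 126 127 125 119 116 112  96  95  98 106 116 114  82  83 119 100  71
   63  65  65  66]
 [ 77  77  77  77  76  73  71  69  68  68  79 103 111  84  84 115  90  65
   64  66  65  65]
 [ 56  56  56  56  57  58  60  57  59  59  62  79  97  82  80 104  81  64
   66  67  65  66]
 [ 69  70  70  71  70  71  69  64  64  64  62  63  71  72  67  75  67  64
   67  65  64  64]
 [111 115 113 115 114 114 113 100  89  90  84  69  61  64  63  64  64  66
   65  66  66  65]]
now [[116 118 119 120 124 128 130 130 125 112 100  98 101 114 115  87  62  57
   58  58  59  58]
 [ 72  73  73  75  77  80  80  80  80  75  71  68  75  99 111  92  68  61
   62  62  64  62]
 [ 60  59  61  61  60  60  60  59  59  61  58  60  62  78 100  92  72  61
  
[... 203 characters left out ...]

blade [[ 68  20   5  25  76 110 100  88 113 134 139 138 136 130 123 106  83  77]
 [ 99  41   3  25  74 115 116  98 111 140 156 159 157 152 147 134  97  79]
 [116  56  14  33  77 115 121 111 101 116 144 158 160 159 156 142 101  78]
 [113  54  33  78 116 132 130 121 109  99 117 147 159 160 159 148 107  80]
 [104  46  58 120 149 154 148 133 121 108  97 126 154 158 156 147 117  82]
 [115  75  89 144 158 157 156 148 132 117  99 105 140 151 140 131 110  80]
 [145 125 127 151 156 155 158 158 146 131 115 101 111 129 125 119 112  91]
 [156 152 152 156 156 155 156 160 155 142 132 118  96 111 118 118 118 105]]
[array([269.6, 193.8]), array([268.7, 193. ]), array([267.6, 192. ]), array([266.3, 190.7])]
```

```bash
python3 -c "
from h import *
print(order.finish_job(), read_state()['eef_pos'])"
```

```text
the job is handed in; nothing more can be done
the job is handed in; nothing more can be done
```

The job is handed in with the arm still gripping the plunger: the round biscuit rested under the nozzle for over a second, the square one was left about 1 mm off centre, and the collar is about 0.5 mm from the pointer's measured height.

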